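# Stack the storage tins on the kitchen stacking stand

### The arm

A 6-joint arm with a two-finger parallel gripper is mounted at the origin on the work surface. World frame = base frame: x ahead of the robot, y to its left, z up, the work surface at z = 0. Lengths are in mm, angles in rad, forces in N, time in s.
With the tool pointing down it reaches from about 375 to 925 mm from the base axis. Payload 5.7 kg.
Tool frame: the origin (TCP) lies on the centre line of the jaws, within the pads' length; the fingertips stand manip.finger_overhang ahead of it and the grasp point (between the pads) lies 2 mm behind it (manip.finger_overhang is the distance from the TCP to the fingertips, in mm); z points along the fingers, y is the direction in which the jaws open and shut (so a half turn about z gives the same grasp; the last joint's range is limited). The gripper opens to 88 mm and grips with 3 to 60 N. Pads are 20 mm wide; open, the fingers measure 115 mm over their backs; the gripper's body (75 mm by 178 mm) begins 61 mm behind the grasp point.
Start: joints at [1.052, 0.359, 1.51, -0, 1.272, -0.115], TCP at [235.738, 551.714, 213.923] pointing down, gripper open.
Joint ranges: [-2.97, 2.97], [-1.01, 2.36], [0.21, 2.38], [-0.96, 4.11], [0.2, 2.71], [-2.98, 2.98]. Speed limits (rad/s): [2.39, 2.39, 3.14, 3.14, 3.14, 3.14].

### API

Orientations are given as [roll, pitch, yaw] about the fixed x, y, z axes, in that order (R = Rz(yaw) Ry(pitch) Rx(roll)).
In Python, from workcell import manip gives the robot as it stands.
- The arm moves only by the tool play_rows, never from a script. Its argument "commands" is one flat list of numbers, 7 for each row, row after row: the turn, a rotation vector about the tool's x, y, z in degrees, then the shift along the tool's x, y, z in m, then the gripper's target within -1 to 1 (fully open at 1, half-way at 0, shut at -1). In form: [ax, ay, az, tx, ty, tz, fingers, ax, ay, az, tx, ty, tz, fingers, ...]. A call has 1 to 10 rows; each row shifts and turns the pose as measured when the row begins, along the tool's axes as they then stand; what a row does not reach is not made up. A row lasts 1/12 s, in which the tool goes at most 41.7 mm and 7.16 degrees, less where a joint would pass 70% of its speed; a pose out of reach is approached as far as the arm can. A call is refused whole if a number of a shift passes 0.0417 or a number of a turn 7.16, either way. A call with a gripper value outside its range is refused whole. The fingers move at their own pace and stop on an object; "newtons" is the grip in N (left out, the last holds). Time passes only in rows, so rows that do not move let the fingers close. It gives the time, the measured TCP pose, the force and the opening at its end, in the units of the state.
- manip.sense(): the state, without advancing time (a new reading comes with each control period).
- manip.read_camera(name): name is "scene" or "top" or "wrist"; returns a dict with "img" (384x512x3 uint8, red, green, blue), "K" (3x3 intrinsics, pixels), "pose" (4x4, takes a point from camera to world coordinates). Camera axes: x right, y down, z forward; pixel columns grow to the right and rows downward; lengths in mm; the calibration is good to about 2 mm. A picture is of the moment at which its call begins. There is no depth.
- manip.hand_in(): hands the job in, once; it reports no verdict.
The state is a dict: "t": time; "joints": joint angles; "dq": joint speeds; "joint_efforts": joint torques, N m; "ee_pos": TCP position; "orientation": TCP orientation; "force": force on the tool from outside, world axes, zero at the start; "wrist_torque": the same for the moment, N m; "width": finger opening in mm.
Only numpy, scipy, OpenCV 4.12 (cv2) and the standard library are available. Lean on these libraries where they do the work, as an engineer would, in place of code of your own. Each camera call takes 0.05 s, during which the arm holds its last target. There are 200 camera calls.

### The job

Build the column of storage tins on the stacking stand: plug the taller tin's foot into the pocket of the stand's seat, feeling for the pocket because the seat may be clamped anywhere along its slot, then plug the shorter tin's foot into the taller one's lid. Lower each tin fully home in the gripper rather than dropping it, then let go, and leave everything else on the counter where it is.

Things in the scene. Friction and masses are not known exactly. Their poses are not given: they have to be found in the camera images.
- stand: fixed low steel stand, 116 mm (its x) by 176 mm (its y), a dark 20 mm high rail along each long side. Origin: centre of its underside, on the counter, z up. Between the rails an aluminium seat plate, 98 x 124 mm, is clamped rigidly, its flat top 30 mm above the counter. A tin fully home in it has its origin 22 mm above the counter; one that misses the pocket stands 8 mm higher.
- seat_middle (a point): middle of the seat plate's range, level with its top; axes as the stand. The pocket in the plate's centre is 51 mm (x) by 39 mm (y), 10 mm deep, 1.5 mm chamfer: 1.5 mm to spare around a foot. It is centred here in x and square, but along the stand's y it may be up to 9 mm to either side. That offset is NOT reported: find it by touch or by eye.
- tall_tin: The taller steel tin, closed, loose. Body 66 mm (its x) by 52 mm (its y), 80 mm tall, on a plug foot 48 x 36 mm, 8 mm high (88 mm overall). Grip across 52 mm. Lid recess 51 x 39 mm, 10 mm deep, takes a foot with 1.5 mm to spare around; half turns are alike. Origin: centre of the foot's underside, z up. A tin home on it has its origin 80 mm above this one's; if it misses, 88 mm.
- short_tin: The shorter steel tin, closed, loose. Body 66 mm (its x) by 52 mm (its y), 55 mm tall, on a plug foot 48 x 36 mm, 8 mm high (63 mm overall). Grip across 52 mm. Lid recess 51 x 39 mm, 10 mm deep, takes a foot with 1.5 mm to spare around; half turns are alike. Origin: centre of the foot's underside, z up.
- carton: closed plain cardboard carton 70 x 50 x 75 mm with no foot and no recess; bystander that stands among the tins. Origin: centre of its underside
- spice_jar: small round jar, 42 mm across, 95 mm tall; bystander. Origin: centre of its underside
- food_can: round can, 60 mm across, 80 mm tall; bystander. Origin: centre of its underside
- salt_tub: white round tub, 66 mm across, 85 mm tall; bystander. Origin: centre of its underside
- oil_bottle: bottle, 60 mm across, 170 mm tall; bystander. Origin: centre of its underside
- bowl: white bowl, 120 mm across, 50 mm tall; bystander. Origin: centre of its underside
- spoon: spoon 200 mm long, lying flat; bystander. Origin: the middle of its length, x along it

How it is judged (in metres and radians):
On the way, in this order (a step that is already met when the one before it is completed fails the run):
1. the taller tin is plugged fully home in the seat's pocket (within 2.5 mm in height, upright) while the gripper still holds or presses it (z of tall_tin in the frame of stand between 0.0195 and 0.0245 m and x of tall_tin in the frame of stand between -0.005 and 0.005 m and y of tall_tin in the frame of stand between -0.014 and 0.014 m and angle between tall_tin's own z axis and vertical below 0.05 rad and angle between the x axis of tall_tin and the x axis of stand, either way round below 0.12 rad and contact force between the fingers and tall_tin above 0.5 N), for 0.2 s.
2. the shorter tin is plugged fully home in the taller tin's lid (within 2.5 mm in height, upright) while the gripper still holds or presses it, with the taller still home (z of tall_tin in the frame of stand between 0.0195 and 0.0245 m and x of tall_tin in the frame of stand between -0.005 and 0.005 m and y of tall_tin in the frame of stand between -0.014 and 0.014 m and angle between each of tall_tin, short_tin's own z axis and vertical below 0.05 rad and angle between the x axis of tall_tin and the x axis of stand, either way round below 0.12 rad and z of short_tin in the frame of tall_tin between 0.0775 and 0.0825 m and horizontal distance between short_tin and tall_tin below 0.006 m and angle between the x axis of short_tin and the x axis of tall_tin, either way round below 0.12 rad and contact force between the fingers and short_tin above 0.5 N), for 0.2 s.
At the end, for the whole second after the job is handed in: Taller tin fully home in the pocket (origin 22 mm above the counter, within 2.5 mm), shorter fully home in its lid (origin 80 mm above the taller's, within 2.5 mm; 6 mm sideways); both upright within 0.05 rad, long sides along the stand's x and each other within 0.12 rad, at rest and released (z of tall_tin in the frame of stand between 0.0195 and 0.0245 m and x of tall_tin in the frame of stand between -0.005 and 0.005 m and y of tall_tin in the frame of stand between -0.014 and 0.014 m and angle between each of tall_tin, short_tin's own z axis and vertical below 0.05 rad and angle between the x axis of tall_tin and the x axis of stand, either way round below 0.12 rad and z of short_tin in the frame of tall_tin between 0.0775 and 0.0825 m and horizontal distance between short_tin and tall_tin below 0.006 m and angle between the x axis of short_tin and the x axis of tall_tin, either way round below 0.12 rad and linear speed of each of tall_tin, short_tin below 0.02 m/s); the robot touches nothing.
It fails at once if a bystander (carton, spice jar, can, salt tub, oil bottle, bowl or spoon) is pushed more than 30 mm from where it stood, or one of the upright ones is tipped by more than 0.5 rad (distance of any of carton, spice_jar, food_can, salt_tub, oil_bottle, bowl, spoon from where it was at the start of the episode above 0.03 m or angle between any of carton, spice_jar, food_can, salt_tub, oil_bottle, bowl's own z axis and vertical above 0.5 rad).
It also fails if it takes over 64 s, if anything falls off the work surface, if the arm or the gripper's body presses on something with over 40 N, if the wrist force passes 120 N, or if a joint passes its speed limit or range.

## Working session

There is one attempt and no reset: what is moved stays moved. The work goes in short steps, Python scripts to look and compute and a tool call to move; the robot and the scene stay as the last step left them, time stands still between calls to the robot, and variables do not carry over. Pictures are saved under pics/ and viewed, about 8 in all and at most 12, crops included, and the job is handed in when it is done.

Besides the shell and the picture viewer there is one more tool, called after ">>>" as a command line: name --argument value ..., lists and objects as JSON in quotes. play_rows: Moves the arm, as the interface text tells. Its arguments: {"type":"object","properties":{"commands":{"type":"array"},"newtons":{"type":"number"}},"required":["commands"]}

```bash
mkdir -p pics; ls; python3 - <<'E'
from workcell import manip
import cv2,numpy as np
print(manip.sense(), manip.finger_overhang)
for n in("top","scene"):
    c=manip.read_camera(n); cv2.imwrite(f"pics/{n}0.png",cv2.resize(c["img"][:,:,::-1],(800,600),interpolation=cv2.INTER_CUBIC))
    print(n,c["K"].tolist(),np.round(c["pose"],4).tolist())
E
```

```text
pics
{'t': 0.0, 'joints': array([ 1.05187369e+00,  3.59485826e-01,  1.51144131e+00, -4.03308705e-05,
        1.27244944e+00, -1.15078480e-01]), 'dq': array([ 0.00206147, -0.00084212,  0.00014245, -0.00048594,  0.00070794,
       -0.00020764]), 'joint_efforts': array([-7.50437193e-04, -5.15371192e+01, -2.70716339e+01,  6.72915392e-02,
        3.49892420e-02, -1.65307843e-04]), 'ee_pos': array([235.43465164, 551.12087703, 213.11762252]), 'orientation': array([-3.13981611e+00, -1.66564587e-04,  2.73776024e+00]), 'force': array([ 0.44924742, -0.5354165 ,  0.16879542]), 'wrist_torque': array([0.01794785, 0.0156237 , 0.01038992]), 'width': 87.7976954684351} 17.0
top [[440.8706205651969, 0.0, 247.4361237962665], [0.0, 440.8706205651969, 194.48577543188588], [0.0, 0.0, 1.0]] [[0.0068, -0.9927, 0.1208, 392.0612], [-0.9999, -0.0059, 0.0086, -16.1449], [-0.0078, -0.1208, -0.9926, 1448.1811], [0.0, 0.0, 0.0, 1.0]]
scene [[387.6232068586266, 0.0, 254.98688635333477], [0.0, 387.6232068586266, 185.01902874679382], [0.0, 0.0, 1.0]] [[0.7095, 0.4743, -0.5212, 1239.6416], [0.7047, -0.468, 0.5333, -697.6368], [0.009, -0.7457, -0.6663, 946.8582], [0.0, 0.0, 0.0, 1.0]]
```

View pics/top0.png

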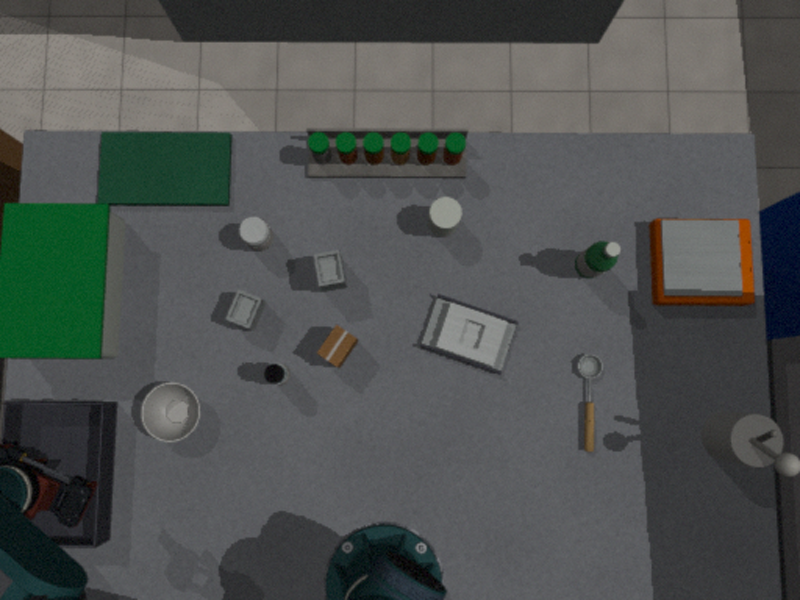

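View pics/scene0.png

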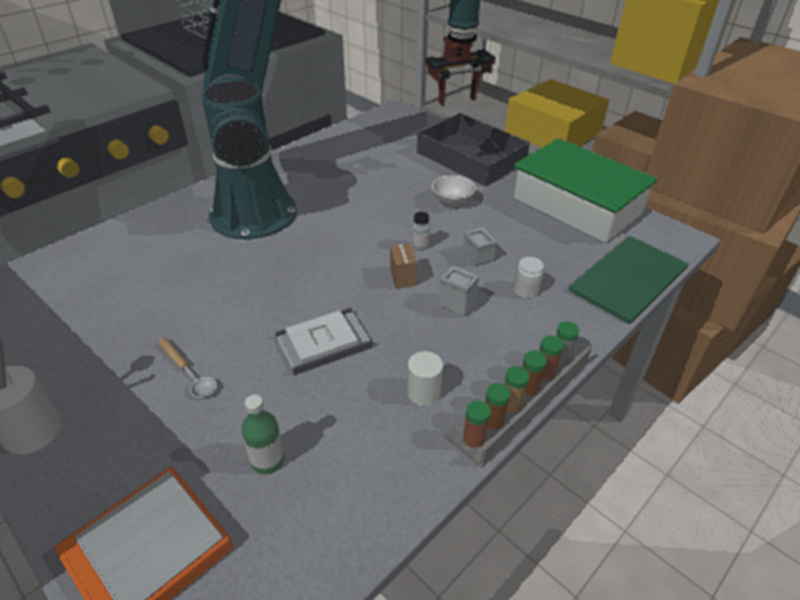

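The top view shows the tall tin near (329,269), the short tin near (243,310), the stand at (468,333) with its pocket visible, and the carton at (338,346). I'll enlarge this area.

```bash
cat > h.py <<'E'
from workcell import manip
import cv2,numpy as np
def unproj(c,px,z):
    d=c["pose"][:3,:3]@np.linalg.inv(c["K"])@np.array([px[0],px[1],1.]); o=c["pose"][:3,3]
    return o+d*(z-o[2])/d[2]
def proj(c,P):
    p=np.linalg.inv(c["pose"])@np.append(P,1); q=c["K"]@p[:3]; return q[:2]/q[2]
def save(c,x0,y0,x1,y1,s,name):
    cv2.imwrite(f"pics/{name}.png",cv2.resize(c["img"][y0:y1,x0:x1,::-1],None,fx=s,fy=s,interpolation=cv2.INTER_CUBIC))
E
python3 - <<'E'
from h import *
c=manip.read_camera("top")
save(c,140,145,340,250,4,"topc")
E
```

```text
(no output)
```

View pics/topc.png

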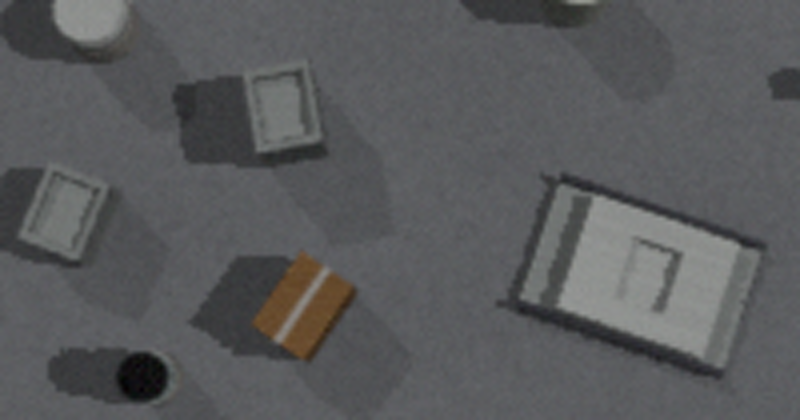

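```bash
python3 - <<'E'
from h import *
c=manip.read_camera("top")
def W(pts,z): return np.array([unproj(c,((u+.5)/4-.5+140,(v+.5)/4-.5+145),z)[:2] for u,v in pts])
for n,p,z in [("tall",[(245,72),(306,62),(322,143),(258,153)],88),("short",[(50,164),(109,185),(78,262),(20,237)],63),
 ("stand",[(558,174),(766,243),(718,377),(510,310)],20),("pocket",[(632,238),(682,250),(665,312),(620,300)],30),("carton",[(302,252),(356,291),(308,358),(253,322)],75)]:
    w=W(p,z); r=cv2.minAreaRect(w.astype(np.float32))
    e=np.roll(w,-1,0)-w
    print(n,w.mean(0).round(1),np.linalg.norm(e,axis=1).round(1),np.degrees(np.arctan2(e[:,1],e[:,0])).round(1))
E
```

```text
tall [629.4 112.3] [48.5 65.6 50.5 65.2] [ -80.2 -168.1   99.3   10.1]
short [548.9 286.4] [50.2 65.5 50.5 62.4] [-109.2  159.7   67.2  -20.5]
stand [ 504.6 -171.7] [177.7 115.8 175.6 118. ] [-108.2  159.6   72.5  -19.3]
pocket [ 504.4 -180.2] [41.3 52.  37.3 51.1] [-103.3  164.2   75.4  -11.3]
carton [475.2  93.7] [52.3 63.9 51.3 66.4] [-125.4  145.    57.4  -34.2]
```

```bash
cat >> h.py <<'E'
def tilt(s):
    from scipy.spatial.transform import Rotation as R
    return R.from_euler("xyz",s["orientation"])
def plan(pos,yaw,n):
    """tool-axis shifts (m) and turn (deg) per row for n even rows to world pos (mm), yaw (deg), tool down"""
    s=manip.sense(); R0=tilt(s); p=s["ee_pos"]; y0=np.degrees(s["orientation"][2]); dy=(yaw-y0+180)%360-180
    d=(np.array(pos)-p)/n/1000
    print("at",p.round(1),"yaw",y0.round(2),"dyaw",round(dy,2),"dist",(np.array(pos)-p).round(1),"tilt",(R0.as_matrix()[:3,2]).round(4))
    for k in range(n):
        a=np.radians(y0+dy*k/n); c,si=np.cos(a),np.sin(a)
        print([0,0,round(-dy/n,2),round(c*d[0]+si*d[1],4),round(si*d[0]-c*d[1],4),round(-d[2],4)])
def st(): 
    s=manip.sense(); print("t",round(s["t"],2),s["ee_pos"].round(1),np.degrees(s["orientation"]).round(2),"F",s["force"].round(1),"w",round(s["width"],1))
E
python3 -c "
from h import *
plan((629,112,210),190.5,16)"
```

```text
at [235.6 551.4 213.5] yaw 156.87 dyaw 33.63 dist [ 393.4 -439.4   -3.5] tilt [-5.e-04 -1.e-03 -1.e+00]
[0, 0, np.float64(-2.1), np.float64(-0.0334), np.float64(-0.0156), np.float64(0.0002)]
[0, 0, np.float64(-2.1), np.float64(-0.0328), np.float64(-0.0168), np.float64(0.0002)]
[0, 0, np.float64(-2.1), np.float64(-0.0322), np.float64(-0.018), np.float64(0.0002)]
[0, 0, np.float64(-2.1), np.float64(-0.0315), np.float64(-0.0192), np.float64(0.0002)]
[0, 0, np.float64(-2.1), np.float64(-0.0308), np.float64(-0.0203), np.float64(0.0002)]
[0, 0, np.float64(-2.1), np.float64(-0.03), np.float64(-0.0214), np.float64(0.0002)]
[0, 0, np.float64(-2.1), np.float64(-0.0292), np.float64(-0.0225), np.float64(0.0002)]
[0, 0, np.float64(-2.1), np.float64(-0.0283), np.float64(-0.0236), np.float64(0.0002)]
[0, 0, np.float64(-2.1), np.float64(-0.0275), np.float64(-0.0246), np.float64(0.0002)]
[0, 0, np.float64(-2.1), np.float64(-0.0265), np.float64(-0.0256), np.float64(0.0002)]
[0, 0, np.float64(-2.1), np.float64(-0.0256), np.float64(-0.0265), np.float64(0.0002)]
[0, 0, np.float64(-2.1), np.float64(-0.0246), np.float64(-0.0275), np.float64(0.0002)]
[0, 0, np.float64(-2.1), np.float64(-0.0236), np.float64(-0.0283), np.float64(0.0002)]
[0, 0, np.float64(-2.1), np.float64(-0.0225), np.float64(-0.0292), np.float64(0.0002)]
[0, 0, np.float64(-2.1), np.float64(-0.0214), np.float64(-0.03), np.float64(0.0002)]
[0, 0, np.float64(-2.1), np.float64(-0.0203), np.float64(-0.0308), np.float64(0.0002)]
```

>>> play_rows --commands '[0,0,-2.1,-0.033,-0.016,0,1,0,0,-2.1,-0.033,-0.017,0,1,0,0,-2.1,-0.032,-0.018,0,1,0,0,-2.1,-0.031,-0.019,0,1,0,0,-2.1,-0.031,-0.02,0,1,0,0,-2.1,-0.03,-0.021,0,1,0,0,-2.1,-0.029,-0.022,0,1,0,0,-2.1,-0.028,-0.023,0,1,0,0,-2.1,-0.027,-0.025,0,1,0,0,-2.1,-0.026,-0.026,0,1]' --newtons 40

```text
t: 1.03
ee_pos: [485.7, 274.4, 211.1]
orientation: [3.14, -0.003, 3.134]
force: [-0.2, 0.9, 0.6]
width: 87.7
```

```bash
sed -i 's/print(\[0,0,round(-dy\/n,2),\(.*\)\])$/print(*[float(v) for v in (-round(dy\/n,2),\1)])/' h.py; tail -5 h.py; python3 -c "
from h import *
plan((629,112,180),190.5,10)"
```

```text
for k in range(n):
        a=np.radians(y0+dy*k/n); c,si=np.cos(a),np.sin(a)
        print(*[float(v) for v in (-round(dy/n,2),round(c*d[0]+si*d[1],4),round(si*d[0]-c*d[1],4),round(-d[2],4))])
def st(): 
    s=manip.sense(); print("t",round(s["t"],2),s["ee_pos"].round(1),np.degrees(s["orientation"]).round(2),"F",s["force"].round(1),"w",round(s["width"],1))
at [485.7 274.4 211.1] yaw 179.55 dyaw 10.95 dist [ 143.3 -162.4  -31.1] tilt [-0.0033  0.0016 -1.    ]
-1.09 -0.0145 -0.0161 0.0031
-1.09 -0.0141 -0.0164 0.0031
-1.09 -0.0138 -0.0167 0.0031
-1.09 -0.0135 -0.0169 0.0031
-1.09 -0.0132 -0.0172 0.0031
-1.09 -0.0129 -0.0174 0.0031
-1.09 -0.0125 -0.0177 0.0031
-1.09 -0.0122 -0.0179 0.0031
-1.09 -0.0118 -0.0181 0.0031
-1.09 -0.0115 -0.0184 0.0031
```

>>> play_rows --commands '[0,0,-1.9,-0.024,-0.027,0.005,1,0,0,-1.9,-0.023,-0.028,0.005,1,0,0,-1.9,-0.022,-0.028,0.005,1,0,0,-1.9,-0.021,-0.029,0.005,1,0,0,-1.9,-0.02,-0.029,0.005,1,0,0,-1.8,-0.019,-0.03,0.005,1,0,0,0,0,0,0,1]'

```text
t: 1.62
ee_pos: [638.5, 98.8, 178.9]
orientation: [3.141, 0.001, -2.945]
force: [-0.6, -0.2, -0.4]
width: 87.9
```

```bash
python3 - <<'E'
from h import *
st(); c=manip.read_camera("wrist"); print(c["K"].tolist(),c["pose"].round(3).tolist())
save(c,0,0,512,384,1.5,"w1")
plan((629,112,140),190.5,4)
E
```

```text
t 1.62 [638.5  98.8 178.9] [ 1.7999e+02  5.0000e-02 -1.6874e+02] F [-0.6 -0.2 -0.4] w 87.9
[[302.366358005335, 0.0, 250.29534271026992], [0.0, 302.366358005335, 188.89669189430734], [0.0, 0.0, 1.0]] [[-0.195, 0.934, 0.3, 555.858], [0.981, 0.186, 0.06, 82.43], [0.0, 0.306, -0.952, 349.728], [0.0, 0.0, 0.0, 1.0]]
at [636.4 100.9 179. ] yaw -168.81 dyaw -0.69 dist [ -7.4  11.1 -39. ] tilt [-0.0014  0.002  -1.    ]
0.17 0.0013 0.0031 0.0097
0.17 0.0013 0.0031 0.0097
0.17 0.0013 0.0031 0.0097
0.17 0.0013 0.0031 0.0097
```

View pics/w1.png

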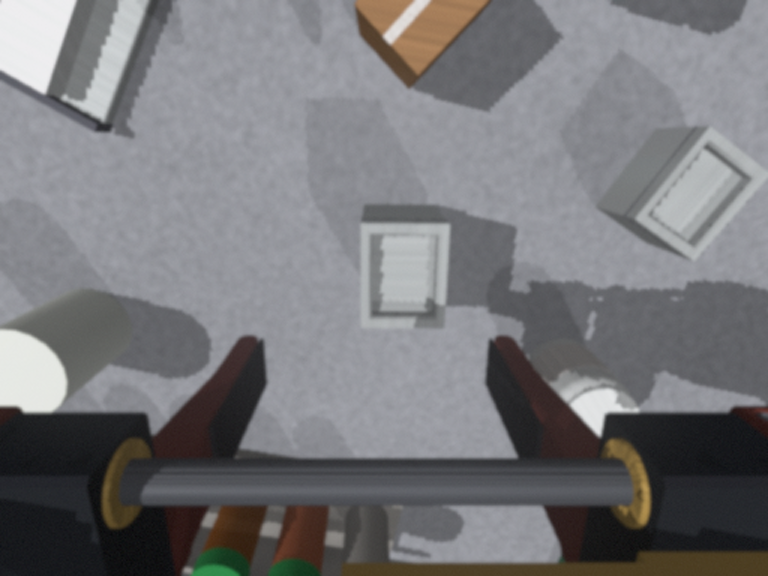

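The wrist view shows the tall tin's lid with corners at (361,222), (450,222), (444,328), (360,328). The fingers straddle it from the far side.

```bash
python3 - <<'E'
from h import *
c=manip.read_camera("wrist"); st()
def W(pts,z): return np.array([unproj(c,((u+.5)/1.5-.5,(v+.5)/1.5-.5),z)[:2] for u,v in pts])
for n,p,z in [("tall",[(361,222),(450,222),(444,328),(360,328)],88),("short",[(709,127),(768,176),(694,260),(636,215)],63)]:
    w=W(p,z); e=np.roll(w,-1,0)-w
    print(n,w.mean(0).round(1),np.linalg.norm(e,axis=1).round(1),np.degrees(np.arctan2(e[:,1],e[:,0])).round(1))
c=manip.read_camera("top")
for u,v,z in [(445,213,85),(255,232,80),(600,255,170),(275,373,95)]: print(unproj(c,(u*.64,v*.64),z).round())
plan((629,112,140),190.5,4)
E
```

```text
t 1.72 [634.8 102.7 179.3] [ 1.7981e+02 -1.1000e-01 -1.6878e+02] F [ 0.2  1.  -0.5] w 87.9
tall [628.7 116.9] [51.7 66.8 52.6 66.8] [ 101.1   10.8  -78.9 -169.9]
short [548.1 291.7] [51.6 63.7 52.3 63.1] [  67.5  -21.5 -113.2  157.9]
[ 744. -121.   85.]
[704. 264.  80.]
[ 643. -406.  170.]
[419. 213.  95.]
at [633.9 104.  179.6] yaw -168.71 dyaw -0.79 dist [ -4.9   8.  -39.6] tilt [-0.0029  0.0033 -1.    ]
0.2 0.0008 0.0022 0.0099
0.2 0.0008 0.0022 0.0099
0.2 0.0008 0.0022 0.0099
0.2 0.0008 0.0022 0.0099
```

>>> play_rows --commands '[0,0,0.4,0,0.003,0.012,1,0,0,0.4,0.001,0.003,0.012,1,0,0,0,0.001,0.003,0.012,1,0,0,0,0,0,0,1,0,0,0,0,0,0,1]'

```text
t: 2.18
ee_pos: [625.1, 119.8, 141.7]
orientation: [3.136, -0.003, -2.955]
force: [0.6, 1.1, -0.6]
width: 87.6
```

```bash
python3 -c "
from h import *
plan((630.5,113.2,58),190.5,4)"
```

```text
at [625.1 119.8 141.7] yaw -169.32 dyaw -0.18 dist [  5.4  -6.6 -83.7] tilt [-0.004   0.0049 -1.    ]
0.04 -0.001 -0.0019 0.0209
0.04 -0.001 -0.0019 0.0209
0.04 -0.001 -0.0019 0.0209
0.04 -0.001 -0.0019 0.0209
```

```bash
cat >> h.py <<'E'
def fixtilt():
    R=tilt(manip.sense()).as_matrix(); z=R[:,2]; w=np.cross(z,[0,0,-1]); print("turn xy deg (tool)",np.degrees(R.T@w).round(2))
E
python3 -c "
from h import *
fixtilt(); st()"
```

```text
turn xy deg (tool) [ 0.32 -0.17 -0.  ]
t 2.18 [625.1 119.8 141.7] [ 1.7968e+02 -1.7000e-01 -1.6932e+02] F [ 0.6  1.1 -0.6] w 87.6
```

>>> play_rows --commands '[0,0,0,-0.001,-0.002,0.02,1,0,0,0,-0.001,-0.002,0.02,1,0,0,0,0,0,0,1,0,0,0,0,0,0,1]'

```text
t: 2.52
ee_pos: [626.9, 120.5, 103.4]
orientation: [3.136, 0.0, -2.951]
force: [0.1, 0.7, 0.0]
width: 87.8
```

```bash
python3 -c "
from h import *
fixtilt(); plan((630.5,113.2,58),190.5,2)"
```

```text
turn xy deg (tool) [ 0.33  0.01 -0.  ]
at [626.9 120.5 103.4] yaw -169.07 dyaw -0.43 dist [  3.6  -7.3 -45.4] tilt [-0.001   0.0057 -1.    ]
0.22 -0.0011 -0.0039 0.0227
0.22 -0.0011 -0.0039 0.0227
```

>>> play_rows --commands '[0.2,0,0.2,-0.001,-0.004,0.02,1,0.1,0,0.2,-0.001,-0.003,0.02,1,0,0,0,0,0,0.004,1,0,0,0,0,0,0,1]'

```text
t: 2.85
ee_pos: [633.1, 116.2, 64.3]
orientation: [-3.142, 0.008, -2.956]
force: [0.0, 0.0, 0.2]
width: 87.8
```

```bash
python3 -c "
from h import *
fixtilt(); plan((630.5,113.2,58),190.5,1)"
```

```text
turn xy deg (tool) [-0.    0.43  0.  ]
at [633.1 116.2  64.3] yaw -169.39 dyaw -0.11 dist [-2.6 -3.  -6.3] tilt [ 0.0074  0.0014 -1.    ]
0.11 0.0031 -0.0025 0.0063
```

>>> play_rows --commands '[0,0.4,0,0.002,-0.002,0.004,1,0,0,0,0,0,0,1,0,0,0,0,0,0,-1,0,0,0,0,0,0,-1,0,0,0,0,0,0,-1,0,0,0,0,0,0,-1,0,0,0,0,0,0,-1,0,0,0,0,0,0,-1]' --newtons 40

```text
t: 3.52
ee_pos: [634.8, 114.7, 66.6]
orientation: [-3.141, 0.008, -2.956]
force: [0.7, -0.8, -3.0]
width: 51.8
```

```bash
python3 -c "
from h import *
fixtilt(); st()"
```

```text
turn xy deg (tool) [-0.03  0.46 -0.  ]
t 3.52 [634.8 114.7  66.6] [-179.97    0.46 -169.35] F [ 0.7 -0.8 -3. ] w 51.8
```

>>> play_rows --commands '[0,0.2,0,0,0,-0.02,-1,0,0.2,0,0,0,-0.025,-1,0,0,0,0,0,-0.025,-1,0,0,0,0,0,-0.025,-1,0,0,0,0,0,-0.025,-1,0,0,0,0,0,0,-1]'

```text
t: 4.02
ee_pos: [628.4, 114.3, 184.2]
orientation: [3.14, -0.016, -2.956]
force: [1.5, -0.6, -2.9]
width: 51.4
```

```bash
python3 -c "
from h import *
fixtilt(); st(); plan((608,-207,180),161.3,9)"
```

```text
turn xy deg (tool) [ 0.08 -0.89  0.  ]
t 4.02 [628.4 114.3 184.2] [ 179.92   -0.89 -169.36] F [ 1.5 -0.6 -2.9] w 51.4
at [628.4 114.3 184.2] yaw -169.36 dyaw -29.34 dist [ -20.4 -321.3   -4.2] tilt [-0.0156 -0.0015 -0.9999]
3.26 0.0088 -0.0347 0.0005
3.26 0.0068 -0.0351 0.0005
3.26 0.0048 -0.0354 0.0005
3.26 0.0028 -0.0357 0.0005
3.26 0.0008 -0.0358 0.0005
3.26 -0.0013 -0.0357 0.0005
3.26 -0.0033 -0.0356 0.0005
3.26 -0.0053 -0.0354 0.0005
3.26 -0.0073 -0.035 0.0005
```

>>> play_rows --commands '[0,-0.3,3.2,0.009,-0.034,0,-1,0,-0.3,3.2,0.007,-0.035,0,-1,0,-0.3,3.2,0.005,-0.035,0,-1,0,0,3.2,0.003,-0.035,0,-1,0,0,3.2,0.001,-0.035,0,-1,0,0,3.2,-0.001,-0.035,0,-1,0,0,3.2,-0.003,-0.033,0,-1,0,0,3.2,-0.004,-0.025,0,-1,0,0,1.5,-0.004,-0.01,0,-1,0,0,0,0,0,0,-1]'

```text
t: 4.85
ee_pos: [601.8, -172.9, 165.9]
orientation: [3.14, -0.017, 2.836]
force: [0.4, -0.1, -3.1]
width: 51.5
```

```bash
python3 -c "
from h import *
fixtilt(); st(); plan((608,-207,140),161.3,3)"
```

```text
turn xy deg (tool) [ 0.1  -0.97  0.  ]
t 4.85 [ 601.8 -172.9  165.9] [179.9   -0.97 162.52] F [ 0.4 -0.1 -3.1] w 51.5
at [ 601.8 -172.9  165.9] yaw 162.52 dyaw -1.22 dist [  6.2 -34.1 -25.9] tilt [-0.0156  0.0067 -0.9999]
0.41 -0.0054 -0.0102 0.0086
0.41 -0.0055 -0.0102 0.0086
0.41 -0.0055 -0.0102 0.0086
```

>>> play_rows --commands '[0,-0.3,0.4,-0.006,-0.009,0.004,-1,0,-0.3,0.4,-0.006,-0.009,0.004,-1,0,-0.3,0.4,-0.006,-0.009,0.004,-1,0,0,0,0,0,0,-1,0,0,0,0,0,0,-1,0,0,0,0,0,0,-1]'

```text
t: 5.35
ee_pos: [609.9, -201.3, 147.7]
orientation: [3.137, -0.007, 2.82]
force: [-0.3, 0.7, -3.8]
width: 52.2
```

```bash
python3 - <<'E'
from h import *
fixtilt(); st(); c=manip.read_camera("wrist"); st(); save(c,0,0,512,384,1.56,"w2"); 
import pickle; pickle.dump((c,manip.sense()),open("w2.pkl","wb"))
E
```

```text
turn xy deg (tool) [ 0.26 -0.39  0.  ]
t 5.35 [ 609.9 -201.3  147.7] [179.74  -0.39 161.57] F [-0.3  0.7 -3.8] w 52.2
t 5.4 [ 609.8 -201.1  147.8] [179.73  -0.39 161.58] F [-0.9  0.2 -3.6] w 51.5
```

View pics/w2.png

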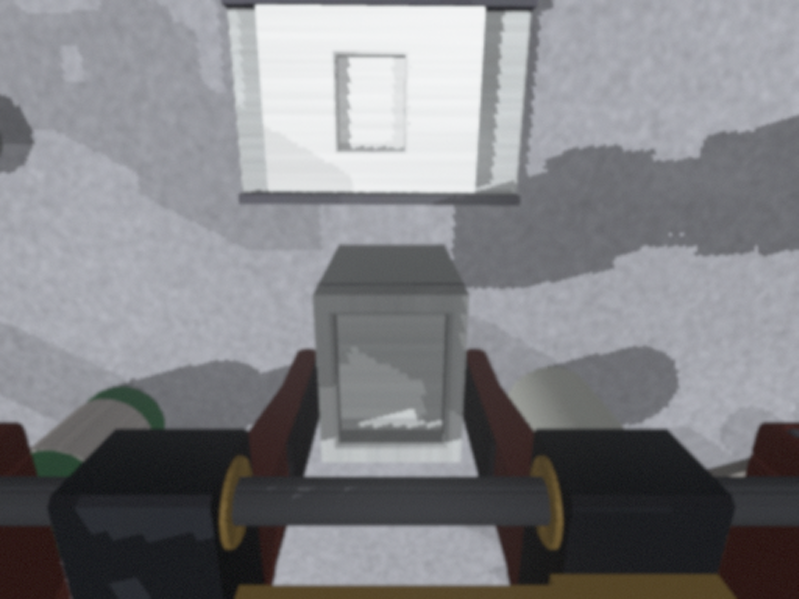

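The wrist view shows the pocket mouth with corners (334,52), (407,54), (406,152), (336,152). The plate edges run (255,8)-(266,190) and (487,8)-(478,192). The held tin's lid spans (315,292), (468,292), (462,462), (322,462).

```bash
python3 - <<'E'
from h import *
import pickle
c,s=pickle.load(open("w2.pkl","rb"))
R=tilt(s).as_matrix()
def W(pts,z): return np.array([unproj(c,((u+.5)/1.56-.5,(v+.5)/1.56-.5),z) for u,v in pts])
zl=s["ee_pos"][2]+21.4
for n,p,z in [("pocket",[(334,52),(407,54),(406,152),(336,152)],30),("plate",[(255,8),(487,8),(478,192),(266,190)],30),("lid",[(315,292),(468,292),(462,462),(322,462)],zl),("recess",[(333,313),(447,313),(443,443),(338,443)],zl),("standnear",[(241,203),(519,203)],0)]:
    w=W(p,z); e=np.roll(w,-1,0)-w; m=w.mean(0)
    print(n,m.round(1),np.linalg.norm(e,axis=1).round(1),np.degrees(np.arctan2(e[:,1],e[:,0])).round(1),"tool",(R.T@(m-s["ee_pos"])).round(1))
print(s["ee_pos"],np.degrees(s["orientation"]))
E
```

```text
pocket [ 505.3 -177.7   30. ] [40.4 51.9 41.1 52.9] [  70.2  -18.5 -108.5  160.8] tool [105.7 -11.4 118.4]
plate [ 505.7 -177.3   30. ] [125.1  97.5 127.3  96.1] [  71.6  -18.1 -109.   160.6] tool [105.5 -10.9 118.4]
lid [ 606.4 -199.7  169.2] [50.9 66.7 52.5 66.5] [  71.5  -17.6 -108.7  161.1] tool [  3.9   0.3 -21.4]
recess [ 605.8 -200.1  169.2] [38.4 51.  38.8 50.9] [  71.4  -18.1 -108.6  161.5] tool [  4.3  -0.2 -21.4]
standnear [ 562.8 -192.1    0. ] [185.7 185.7] [  71.5 -108.5] tool [ 46.4  -7.1 148.1]
[ 609.84609383 -201.05882302  147.76803432] [179.73048554  -0.39445299 161.57640035]
```

>>> play_rows --commands '[0,-0.2,0,0.025,-0.003,0,-1,0,-0.2,0,0.025,-0.003,0,-1,0,0,0,0.025,-0.003,0,-1,0,0,0,0.018,-0.002,0.002,-1,0,0,0,0.005,0,0.002,-1,0,0,0,0,0,0,-1,0,0,0,0,0,0,-1]'

```text
t: 5.98
ee_pos: [513.3, -176.3, 145.7]
orientation: [3.136, 0.007, 2.826]
force: [0.7, 0.7, -3.6]
width: 51.5
```

```bash
python3 -c "
from h import *
fixtilt(); st(); plan((509.3,-178.8,115),161.5,2)"
```

```text
turn xy deg (tool) [0.32 0.4  0.  ]
t 5.98 [ 513.3 -176.3  145.7] [179.68   0.4  161.92] F [ 0.7  0.7 -3.6] w 51.5
at [ 513.3 -176.3  145.7] yaw 161.92 dyaw -0.42 dist [ -4.   -2.5 -30.7] tilt [ 0.0083  0.0032 -1.    ]
0.21 0.0015 -0.0018 0.0154
0.21 0.0015 -0.0018 0.0154
```

>>> play_rows --commands '[0.15,0.1,0.2,0.001,-0.001,0.013,-1,0.15,0.1,0.2,0.001,-0.001,0.013,-1,0,0,0,0.001,-0.001,0.01,-1,0,0,0,0,0,0.003,-1,0,0,0,0,0,0,-1,0,0,0,0,0,0,-1]'

```text
t: 6.48
ee_pos: [519.6, -180.8, 107.7]
orientation: [-3.141, 0.015, 2.821]
force: [0.9, -0.0, -4.7]
width: 51.8
```

```bash
python3 - <<'E'
from h import *
fixtilt(); st(); plan((509.3,-178.8,100),161.5,1)
c=manip.read_camera("wrist"); save(c,130,0,386,384,1.56,"w3")
import pickle; pickle.dump((c,manip.sense()),open("w3.pkl","wb"))
E
```

```text
turn xy deg (tool) [-0.02  0.86 -0.  ]
t 6.48 [ 519.6 -180.8  107.7] [-179.98    0.86  161.62] F [ 0.9 -0.  -4.7] w 51.8
at [ 519.6 -180.8  107.7] yaw 161.62 dyaw -0.12 dist [-10.3   2.   -7.7] tilt [ 0.0141 -0.005  -0.9999]
0.12 0.0104 -0.0013 0.0077
```

>>> play_rows --commands '[0,0.4,0,0.005,-0.001,0,-1,0,0.3,0,0.004,0,0,-1,0,0.1,0,0.002,0,0,-1,0,0,0,0,0,0,-1]'

```text
t: 6.87
ee_pos: [509.2, -178.7, 109.2]
orientation: [-3.141, 0.002, 2.821]
force: [-0.7, 0.8, -2.7]
width: 51.5
```

```bash
python3 - <<'E'
from h import *
fixtilt(); st(); plan((509.3,-178.8,100),161.5,1)
E
```

```text
turn xy deg (tool) [-0.03  0.14 -0.  ]
t 6.87 [ 509.2 -178.7  109.2] [-1.7997e+02  1.4000e-01  1.6162e+02] F [-0.7  0.8 -2.7] w 51.5
at [ 509.2 -178.7  109.2] yaw 161.62 dyaw -0.12 dist [ 0.1 -0.1 -9.2] tilt [ 0.0021 -0.0013 -1.    ]
0.12 -0.0002 -0.0 0.0092
```

>>> play_rows --commands '[0,0.1,0,0.0004,0,0.003,-1,0,0.1,0,0.0006,0,0.003,-1,0,0.1,0,0.0006,0,0.003,-1,0,0,0,0,0,0.001,-1]'

```text
t: 7.2
ee_pos: [507.8, -178.5, 99.4]
orientation: [-3.141, -0.001, 2.82]
force: [-0.5, -0.6, -3.9]
width: 51.6
```

```bash
python3 - <<'E'
from h import *
fixtilt(); st(); plan((509.3,-178.8,88.5),161.5,1)
E
```

```text
turn xy deg (tool) [-0.05 -0.07  0.  ]
t 7.2 [ 507.8 -178.5   99.4] [-1.7995e+02 -7.0000e-02  1.6160e+02] F [-0.5 -0.6 -3.9] w 51.6
at [ 507.8 -178.5   99.4] yaw 161.6 dyaw -0.1 dist [  1.5  -0.3 -10.9] tilt [-1.4e-03 -5.0e-04 -1.0e+00]
0.1 -0.0015 0.0002 0.0109
```

>>> play_rows --commands '[0,0,0,-0.0012,0,0.001,-1,0,0,0,0,0,0.002,-1,0,0.05,0,0.0002,0,0.002,-1,0,0.05,0,0.0003,0,0.002,-1,0,0,0,0,0,0.002,-1]'

```text
t: 7.62
ee_pos: [508.8, -178.8, 89.1]
orientation: [-3.141, -0.003, 2.821]
force: [-0.1, -0.3, -4.1]
width: 51.6
```

```bash
python3 - <<'E'
from h import *
fixtilt(); st(); plan((509.3,-178.8,88.5),161.5,1)
E
```

```text
turn xy deg (tool) [-0.05 -0.19 -0.  ]
t 7.62 [ 508.8 -178.8   89.1] [-179.95   -0.19  161.61] F [-0.1 -0.3 -4.1] w 51.6
at [ 508.8 -178.8   89.1] yaw 161.61 dyaw -0.11 dist [ 0.5 -0.  -0.6] tilt [-3.4e-03  3.0e-04 -1.0e+00]
0.11 -0.0005 0.0001 0.0006
```

It went into the pocket: z is 89 mm, where a miss would have stopped at about 96.6. I'll press gently to the bottom.

>>> play_rows --commands '[0,0,0,0,0,0.0015,-1,0,0,0,0,0,0.0015,-1,0,0,0,0,0,0.0015,-1,0,0,0,0,0,0.0015,-1,0,0,0,0,0,0.001,-1,0,0,0,0,0,0.001,-1]'

```text
t: 8.12
ee_pos: [508.7, -178.7, 88.6]
orientation: [-3.14, -0.002, 2.821]
force: [-3.9, 1.8, 7.8]
width: 51.2
```

```bash
python3 - <<'E'
from h import *
fixtilt(); st()
c=manip.read_camera("wrist"); save(c,0,0,512,384,1.56,"w4")
E
```

```text
turn xy deg (tool) [-0.1  -0.09 -0.  ]
t 8.12 [ 508.7 -178.7   88.6] [-1.7990e+02 -9.0000e-02  1.6165e+02] F [-3.9  1.8  7.8] w 51.2
```

View pics/w4.png

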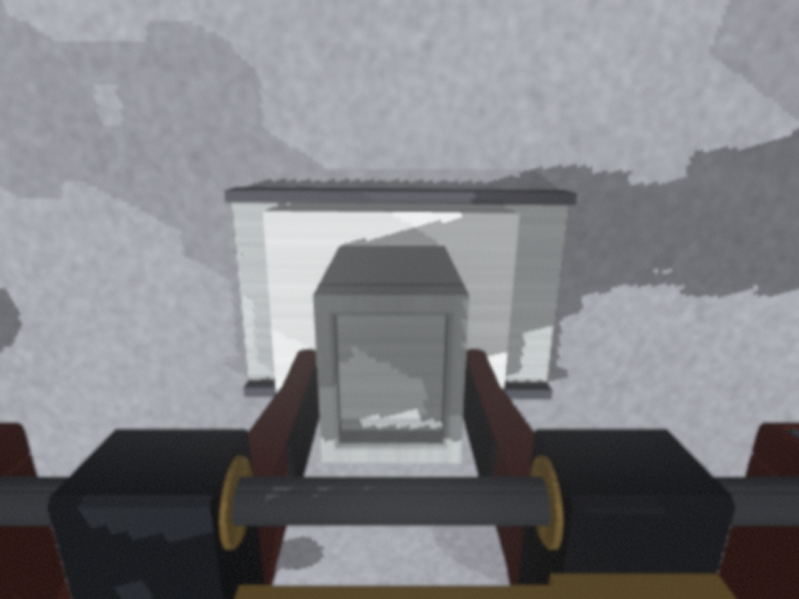

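The tin is seated: z is 88.6 mm as predicted, about 11 N of contact has built up, and the picture shows it square on the plate. Now I'll release and lift.

>>> play_rows --commands '[0,0,0,0,0,0,-1,0,0,0,0,0,0,0.3,0,0,0,0,0,0,1,0,0,0,0,0,0,1,0,0,0,0,0,-0.015,1,0,0,0,0,0,-0.03,1,0,0,0,0,0,-0.03,1,0,0,0,0,0,-0.03,1,0,0,0,0,0,0,1]'

```text
t: 8.92
ee_pos: [509.6, -178.9, 196.2]
orientation: [-3.14, -0.003, 2.821]
force: [1.3, -0.7, 0.8]
width: 87.6
```

```bash
python3 -c "
from h import *
fixtilt(); st(); plan((548,287,180),159.2,14)"
```

```text
turn xy deg (tool) [-0.09 -0.15  0.  ]
t 8.92 [ 509.6 -178.9  196.2] [-1.7991e+02 -1.5000e-01  1.6164e+02] F [ 1.3 -0.7  0.8] w 87.6
at [ 509.6 -178.9  196.2] yaw 161.64 dyaw -2.44 dist [ 38.4 465.9 -16.2] tilt [-3.e-03 -6.e-04 -1.e+00]
0.17 0.0079 0.0324 0.0012
0.17 0.008 0.0324 0.0012
0.17 0.0081 0.0324 0.0012
0.17 0.0082 0.0324 0.0012
0.17 0.0083 0.0324 0.0012
0.17 0.0084 0.0323 0.0012
0.17 0.0085 0.0323 0.0012
0.17 0.0086 0.0323 0.0012
0.17 0.0087 0.0322 0.0012
0.17 0.0088 0.0322 0.0012
0.17 0.0089 0.0322 0.0012
0.17 0.009 0.0322 0.0012
0.17 0.0091 0.0321 0.0012
0.17 0.0092 0.0321 0.0012
```

>>> play_rows --commands '[0,0,0.2,0.008,0.033,0,1,0,0,0.2,0.008,0.033,0,1,0,0,0.2,0.008,0.033,0,1,0,0,0.2,0.008,0.033,0,1,0,0,0.2,0.008,0.033,0,1,0,0,0.2,0.008,0.033,0,1,0,0,0.2,0.008,0.033,0,1,0,0,0.2,0.008,0.033,0,1,0,0,0.2,0.008,0.033,0,1,0,0,0.2,0.008,0.03,0,1]'

```text
t: 9.75
ee_pos: [549.1, 161.6, 194.8]
orientation: [-3.138, 0.01, 2.773]
force: [0.3, 0.5, 0.9]
width: 87.6
```

```bash
python3 -c "
from h import *
fixtilt(); st(); plan((548,287,160),158.7,7)"
```

```text
turn xy deg (tool) [-0.2  0.6  0. ]
t 9.75 [549.1 161.6 194.8] [-179.8     0.6   158.87] F [0.3 0.5 0.9] w 87.6
at [549.1 161.6 194.8] yaw 158.87 dyaw -0.17 dist [ -1.1 125.4 -34.8] tilt [ 0.0085 -0.0071 -0.9999]
0.02 0.0066 0.0167 0.005
0.02 0.0066 0.0167 0.005
0.02 0.0066 0.0166 0.005
0.02 0.0066 0.0166 0.005
0.02 0.0066 0.0166 0.005
0.02 0.0066 0.0166 0.005
0.02 0.0067 0.0166 0.005
```

>>> play_rows --commands '[0,0.2,0,0.007,0.022,0.006,1,0,0.2,0,0.007,0.021,0.006,1,0,0.2,0,0.007,0.02,0.006,1,0,0,0,0.008,0.018,0.006,1,0,0,0,0.008,0.013,0.006,1,0,0,0,0.003,0.005,0.003,1,0,0,0,0,0,0,1,0,0,0,0,0,0,1,0,0,0,0,0,0,1]'

```text
t: 10.5
ee_pos: [547.6, 280.7, 155.5]
orientation: [-3.139, -0.0, 2.781]
force: [0.3, -0.0, 0.1]
width: 88.1
```

```bash
python3 - <<'E'
from h import *
fixtilt(); st(); plan((548,287,140),158.7,1)
c=manip.read_camera("wrist"); save(c,0,0,512,384,1.56,"w5")
import pickle; pickle.dump((c,manip.sense()),open("w5.pkl","wb")); st()
E
```

```text
turn xy deg (tool) [-0.12 -0.02 -0.  ]
t 10.5 [547.6 280.7 155.5] [-1.7988e+02 -2.0000e-02  1.5932e+02] F [ 0.3 -0.   0.1] w 88.1
at [547.6 280.7 155.5] yaw 159.32 dyaw -0.62 dist [  0.4   6.3 -15.5] tilt [-0.0011 -0.0019 -1.    ]
0.62 0.0018 0.0061 0.0155
t 10.55 [547.7 280.4 155.6] [-1.7988e+02 -1.0000e-02  1.5930e+02] F [-0.5 -0.9  0. ] w 87.7
```

View pics/w5.png

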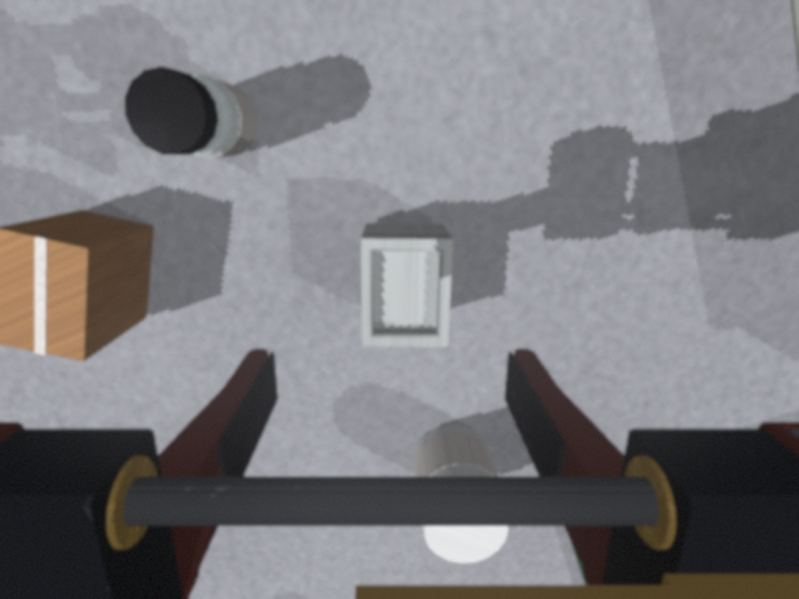

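The short tin's lid has corners (361,238), (453,238), (449,347), (362,347), and nothing is near the fingers.

```bash
python3 - <<'E'
from h import *
import pickle
c,s=pickle.load(open("w5.pkl","rb")); R=tilt(s).as_matrix()
w=np.array([unproj(c,((u+.5)/1.56-.5,(v+.5)/1.56-.5),63) for u,v in [(361,238),(453,238),(449,347),(362,347)]]); e=np.roll(w,-1,0)-w; m=w.mean(0)
print(m,np.linalg.norm(e,axis=1).round(1),np.degrees(np.arctan2(e[:,1],e[:,0])).round(1),"tool",(R.T@(m-s["ee_pos"])).round(1))
E
```

```text
[550.65622669 289.17889589  63.        ] [51.9 66.9 52.9 67. ] [  69.3  -20.5 -110.7  158.7] tool [ 0.3  9.5 92.6]
```

>>> play_rows --commands '[0,0,0,0.001,0.004,0.015,1,0,0.1,0,0.002,0.004,0.015,1,0,0.1,0,0.002,0.002,0.015,1,0,0.1,0,0.002,0,0.01,1,0,0,0,0,0,0,1]'

```text
t: 10.97
ee_pos: [548.7, 288.2, 102.5]
orientation: [3.14, 0.001, 2.774]
force: [-1.4, 0.6, 0.1]
width: 87.9
```

```bash
python3 -c "
from h import *
fixtilt(); plan((550.7,289.2,40),159.2,1)"
```

```text
turn xy deg (tool) [0.09 0.04 0.  ]
at [548.7 288.2 102.5] yaw 158.97 dyaw 0.23 dist [  2.    1.  -62.5] tilt [ 0.0012  0.0013 -1.    ]
-0.23 -0.0015 0.0016 0.0625
```

>>> play_rows --commands '[0,0,-0.2,0,0,0.015,1,0,0.1,0,0.001,0.001,0.015,1,0,0.1,0,0.001,0,0.012,1,0,0.1,0,0.001,0,0.008,1,0,0,0,0,0,0.003,1,0,0,0,0,0,0,1]'

```text
t: 11.47
ee_pos: [549.4, 287.9, 50.8]
orientation: [3.137, -0.001, 2.775]
force: [-0.0, -0.3, -0.0]
width: 87.7
```

```bash
python3 -c "
from h import *
fixtilt(); plan((550.7,289.2,40),159.2,1)"
```

```text
turn xy deg (tool) [ 0.24 -0.04 -0.  ]
at [549.4 287.9  50.8] yaw 158.98 dyaw 0.22 dist [  1.3   1.3 -10.8] tilt [ 9.0e-04  4.2e-03 -1.0e+00]
-0.22 -0.0007 0.0017 0.0108
```

>>> play_rows --commands '[0.2,0,-0.2,-0.0007,0.0015,0.005,1,0,0,0,0,0,0.005,1,0,0,0,0,0,0,1,0,0,0,0,0,0,-1,0,0,0,0,0,0,-1,0,0,0,0,0,0,-1,0,0,0,0,0,0,-1,0,0,0,0,0,0,-1,0,0,0,0,0,0,-1]'

```text
t: 12.22
ee_pos: [552.7, 289.7, 42.6]
orientation: [3.139, 0.003, 2.779]
force: [-0.4, -0.7, -1.7]
width: 51.7
```

```bash
python3 -c "
from h import *
fixtilt(); st()"
```

```text
turn xy deg (tool) [0.16 0.16 0.  ]
t 12.22 [552.7 289.7  42.6] [1.7984e+02 1.6000e-01 1.5923e+02] F [-0.4 -0.7 -1.7] w 51.7
```

>>> play_rows --commands '[0,0,0,0,0,-0.02,-1,0,0,0,0,0,-0.03,-1,0,0,0,0,0,-0.03,-1,0,0,0,0,0,-0.03,-1,0,0,0,0,0,-0.03,-1,0,0,0,0,0,-0.015,-1,0,0,0,0,0,0,-1]'

```text
t: 12.8
ee_pos: [547.7, 287.7, 199.4]
orientation: [-3.136, -0.007, 2.779]
force: [0.2, 0.9, -2.5]
width: 51.4
```

```bash
python3 -c "
from h import *
fixtilt(); st(); plan((604,-208,195),161.4,15)"
```

```text
turn xy deg (tool) [-0.31 -0.38 -0.  ]
t 12.8 [547.7 287.7 199.4] [-179.69   -0.38  159.22] F [ 0.2  0.9 -2.5] w 51.4
at [547.7 287.7 199.4] yaw 159.22 dyaw 2.18 dist [  56.3 -495.7   -4.4] tilt [-0.0082 -0.0027 -1.    ]
-0.15 -0.0152 -0.0296 0.0003
-0.15 -0.0152 -0.0296 0.0003
-0.15 -0.0151 -0.0296 0.0003
-0.15 -0.015 -0.0297 0.0003
-0.15 -0.0149 -0.0297 0.0003
-0.15 -0.0149 -0.0298 0.0003
-0.15 -0.0148 -0.0298 0.0003
-0.15 -0.0147 -0.0298 0.0003
-0.15 -0.0146 -0.0299 0.0003
-0.15 -0.0146 -0.0299 0.0003
-0.15 -0.0145 -0.0299 0.0003
-0.15 -0.0144 -0.03 0.0003
-0.15 -0.0143 -0.03 0.0003
-0.15 -0.0143 -0.0301 0.0003
-0.15 -0.0142 -0.0301 0.0003
```

>>> play_rows --commands '[0,-0.1,-0.1,-0.015,-0.03,-0.001,-1,0,-0.1,-0.1,-0.015,-0.03,-0.001,-1,0,-0.1,-0.1,-0.015,-0.03,-0.001,-1,0,0,-0.1,-0.015,-0.03,-0.001,-1,0,0,-0.1,-0.015,-0.03,-0.001,-1,0,0,-0.1,-0.015,-0.03,-0.001,-1,0,0,-0.1,-0.015,-0.03,-0.001,-1,0,0,-0.1,-0.015,-0.03,-0.001,-1,0,0,-0.1,-0.015,-0.03,-0.001,-1,0,0,-0.1,-0.015,-0.03,-0.001,-1]'

```text
t: 13.63
ee_pos: [578.4, -50.9, 197.1]
orientation: [-3.137, -0.016, 2.809]
force: [0.1, -0.4, -1.5]
width: 51.5
```

```bash
python3 -c "
from h import *
fixtilt(); st(); plan((604,-200,195),161.4,7)"
```

```text
turn xy deg (tool) [-0.28 -0.93 -0.  ]
t 13.63 [578.4 -50.9 197.1] [-179.72   -0.93  160.92] F [ 0.1 -0.4 -1.5] w 51.5
at [578.4 -50.9 197.1] yaw 160.92 dyaw 0.48 dist [  25.6 -149.1   -2.1] tilt [-1.690e-02  7.000e-04 -9.999e-01]
-0.07 -0.0104 -0.0189 0.0003
-0.07 -0.0104 -0.0189 0.0003
-0.07 -0.0104 -0.019 0.0003
-0.07 -0.0104 -0.019 0.0003
-0.07 -0.0103 -0.019 0.0003
-0.07 -0.0103 -0.019 0.0003
-0.07 -0.0103 -0.019 0.0003
```

>>> play_rows --commands '[0,-0.2,-0.1,-0.013,-0.026,0,-1,0,-0.2,-0.1,-0.013,-0.025,0,-1,0,-0.2,-0.1,-0.013,-0.023,0,-1,-0.1,-0.2,-0.1,-0.012,-0.02,0,-1,-0.1,-0.2,0,-0.01,-0.014,0,-1,0,0,0,-0.004,-0.006,0,-1,0,0,0,0,0,0,-1,0,0,0,0,0,0,-1,0,0,0,0,0,0,-1]'

```text
t: 14.38
ee_pos: [595.4, -191.0, 182.1]
orientation: [-3.14, -0.017, 2.808]
force: [-0.4, 1.1, -3.6]
width: 51.7
```

```bash
python3 - <<'E'
from h import *
fixtilt(); c=manip.read_camera("wrist"); save(c,0,0,512,384,1.56,"w6")
import pickle; pickle.dump((c,manip.sense()),open("w6.pkl","wb")); st()
E
```

```text
turn xy deg (tool) [-0.11 -0.98 -0.  ]
t 14.43 [ 595.3 -190.7  182.1] [-179.89   -1.    160.88] F [-0.8  0.1 -3.3] w 51.5
```

View pics/w6.png

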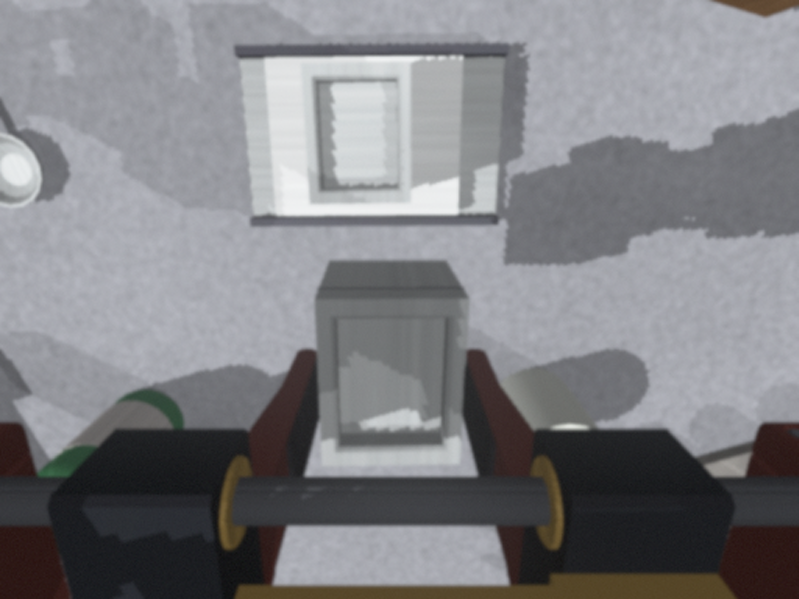

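```bash
python3 - <<'E'
from h import *
import pickle
c,s=pickle.load(open("w6.pkl","rb")); R=tilt(s).as_matrix()
for n,p,z in [("recess",[(313,77),(401,77),(400,191),(318,191)],110),("lid",[(317,297),(469,297),(461,464),(322,464)],s["ee_pos"][2]+20.4),("heldrecess",[(334,316),(447,316),(443,445),(338,445)],s["ee_pos"][2]+20.4)]:
    w=np.array([unproj(c,((u+.5)/1.56-.5,(v+.5)/1.56-.5),z) for u,v in p]); e=np.roll(w,-1,0)-w; m=w.mean(0)
    print(n,m.round(1),np.linalg.norm(e,axis=1).round(1),np.degrees(np.arctan2(e[:,1],e[:,0])).round(1),"tool",(R.T@(m-s["ee_pos"])).round(1))
E
```

```text
recess [ 505.9 -177.   110. ] [41.8 53.  41.6 53.1] [  70.8  -19.3 -109.2  160.9] tool [ 87.6 -16.2  73.7]
lid [ 594.  -189.8  202.5] [51.2 65.9 52.4 65.9] [  70.9  -19.  -109.1  159.9] tool [  1.9   0.3 -20.4]
heldrecess [ 593.1 -190.1  202.5] [38.5 50.8 39.1 50.8] [  70.9  -18.9 -109.1  160.5] tool [  2.6  -0.3 -20.4]
```

>>> play_rows --commands '[0,-0.3,-0.1,0.022,-0.004,0,-1,0,-0.3,-0.1,0.022,-0.004,0,-1,0,-0.2,-0.1,0.02,-0.004,0,-1,0,0,-0.1,0.014,-0.003,0,-1,0,0,0,0.003,0,0,-1,0,0,0,0,0,0,-1,0,0,0,0,0,0,-1]'

```text
t: 15.02
ee_pos: [510.9, -169.4, 182.8]
orientation: [3.141, -0.003, 2.824]
force: [-0.0, -0.0, -2.2]
width: 51.7
```

```bash
python3 -c "
from h import *
fixtilt(); st(); plan((507.4,-177.9,165),161.4,1)"
```

```text
turn xy deg (tool) [ 0.03 -0.16 -0.  ]
t 15.02 [ 510.9 -169.4  182.8] [ 1.7997e+02 -1.6000e-01  1.6183e+02] F [-0.  -0.  -2.2] w 51.7
at [ 510.9 -169.4  182.8] yaw 161.83 dyaw -0.43 dist [ -3.5  -8.5 -17.8] tilt [-0.0025  0.0014 -1.    ]
0.43 0.0007 -0.0092 0.0178
```

>>> play_rows --commands '[0,0,0.2,0.001,-0.004,0.003,-1,0,0,0.1,0.001,-0.004,0.004,-1,0,0,0.1,0.001,-0.001,0.004,-1,0,0.1,0,0.001,0,0.003,-1,0,0,0,0,0,0.001,-1,0,0,0,0,0,0,-1]'

```text
t: 15.52
ee_pos: [508.0, -178.1, 166.2]
orientation: [3.141, -0.001, 2.818]
force: [0.5, -0.1, -2.0]
width: 51.6
```

```bash
python3 -c "
from h import *
fixtilt(); st(); plan((507.4,-177.9,156),161.4,1)"
```

```text
turn xy deg (tool) [ 0.03 -0.08  0.  ]
t 15.52 [ 508.  -178.1  166.2] [ 1.7997e+02 -8.0000e-02  1.6146e+02] F [ 0.5 -0.1 -2. ] w 51.6
at [ 508.  -178.1  166.2] yaw 161.46 dyaw -0.06 dist [ -0.6   0.2 -10.2] tilt [-1.2e-03  9.0e-04 -1.0e+00]
0.06 0.0006 -0.0 0.0102
```

>>> play_rows --commands '[0,0,0,0.0004,0,0.002,-1,0,0,0,0.0004,0,0.003,-1,0,0,0,0.0003,0,0.003,-1,0,0,0,0.0002,0,0.002,-1,0,0,0,0,0,0.001,-1]'

```text
t: 15.93
ee_pos: [507.0, -177.8, 153.9]
orientation: [3.141, -0.001, 2.818]
force: [0.1, 0.9, -2.9]
width: 51.8
```

```bash
python3 -c "
from h import *
fixtilt(); st(); plan((507.4,-177.9,145),161.4,1)"
```

```text
turn xy deg (tool) [ 0.04 -0.09  0.  ]
t 15.93 [ 507.  -177.8  153.9] [ 1.7996e+02 -9.0000e-02  1.6144e+02] F [ 0.1  0.9 -2.9] w 51.8
at [ 507.  -177.8  153.9] yaw 161.44 dyaw -0.04 dist [ 0.4 -0.1 -8.9] tilt [-0.0012  0.0011 -1.    ]
0.04 -0.0004 0.0001 0.0089
```

>>> play_rows --commands '[0,0,0,-0.0003,0,0.001,-1,0,0,0,0,0,0.0015,-1,0,0,0,0,0,0.0015,-1,0,0,0,0,0,0.0015,-1,0,0,0,0,0,0.0015,-1]'

```text
t: 16.35
ee_pos: [508.0, -177.7, 146.9]
orientation: [3.14, 0.0, 2.818]
force: [0.7, -0.6, -2.0]
width: 51.8
```

```bash
python3 -c "
from h import *
fixtilt(); st(); plan((507.4,-177.9,144.6),161.4,1)"
```

```text
turn xy deg (tool) [ 0.07  0.   -0.  ]
t 16.35 [ 508.  -177.7  146.9] [179.93   0.   161.44] F [ 0.7 -0.6 -2. ] w 51.8
at [ 508.  -177.7  146.9] yaw 161.44 dyaw -0.04 dist [-0.6 -0.2 -2.3] tilt [ 5.0e-04  1.2e-03 -1.0e+00]
0.04 0.0005 -0.0004 0.0023
```

It's inside the recess: z is 146.9 mm, a miss would stop at 152.6, and there's no contact force. I'll take it down to the bottom.

>>> play_rows --commands '[0,0,0,0.0003,0,0.001,-1,0,0,0,0,0,0.001,-1,0,0,0,0,0,0.001,-1,0,0,0,0,0,0.0015,-1,0,0,0,0,0,0.0015,-1,0,0,0,0,0,0.0015,-1,0,0,0,0,0,0.001,-1]'

```text
t: 16.93
ee_pos: [508.2, -177.6, 144.9]
orientation: [3.14, 0.003, 2.818]
force: [-3.5, -0.0, 3.3]
width: 52.1
```

```bash
python3 -c "
from h import *
fixtilt(); st()"
```

```text
turn xy deg (tool) [ 0.07  0.15 -0.  ]
t 16.93 [ 508.2 -177.6  144.9] [1.7993e+02 1.5000e-01 1.6146e+02] F [-3.5 -0.   3.3] w 52.1
```

>>> play_rows --commands '[0,0,0,0,0,0.0015,-1,0,0,0,0,0,0.0015,-1,0,0,0,0,0,0.0015,-1,0,0,0,0,0,0.0015,-1]'

```text
t: 17.27
ee_pos: [508.1, -177.6, 144.7]
orientation: [3.14, 0.005, 2.818]
force: [-4.2, 1.6, 11.9]
width: 51.2
```

```bash
python3 -c "
from h import *
fixtilt(); st()"
```

```text
turn xy deg (tool) [0.07 0.27 0.  ]
t 17.27 [ 508.1 -177.6  144.7] [179.93   0.27 161.46] F [-4.2  1.6 11.9] w 51.2
```

Firm bottom at 144.7 mm with about 14 N, against 144.6 expected. Now I'll release and lift clear.

>>> play_rows --commands '[0,0,0,0,0,0,-1,0,0,0,0,0,0,0.3,0,0,0,0,0,0,1,0,0,0,0,0,0,1,0,0,0,0,0,-0.015,1,0,0,0,0,0,-0.03,1,0,0,0,0,0,-0.03,1,0,0,0,-0.02,0,-0.03,1,0,0,0,-0.03,0,0,1,0,0,0,-0.03,0,0,1]'

```text
t: 18.1
ee_pos: [579.3, -201.5, 253.7]
orientation: [3.141, -0.002, 2.818]
force: [0.2, -1.6, -0.2]
width: 87.6
```

>>> play_rows --commands '[0,0,0,-0.02,0,0,1,0,0,0,-0.01,0,0,1,0,0,0,0,0,0,1,0,0,0,0,0,0,1,0,0,0,0,0,0,1]'

```text
t: 18.52
ee_pos: [615.4, -214.1, 254.1]
orientation: [3.141, 0.005, 2.818]
force: [0.2, -0.1, -0.6]
width: 87.7
```

```bash
python3 - <<'E'
from h import *
st(); c=manip.read_camera("wrist"); s=manip.read_camera("scene"); q=proj(s,np.array([505,-177,90.])); x,y=q.astype(int); print(q)
a=cv2.resize(c["img"],(480,360)); b=cv2.resize(s["img"][y-60:y+60,x-40:x+40],(240,360),interpolation=cv2.INTER_CUBIC)
cv2.imwrite("pics/end.png",np.hstack([a,b])[:,:,::-1])
E
```

```text
t 18.52 [ 615.4 -214.1  254.1] [179.99   0.28 161.45] F [ 0.2 -0.1 -0.6] w 87.7
[203.9691035  199.76402997]
```

View pics/end.png

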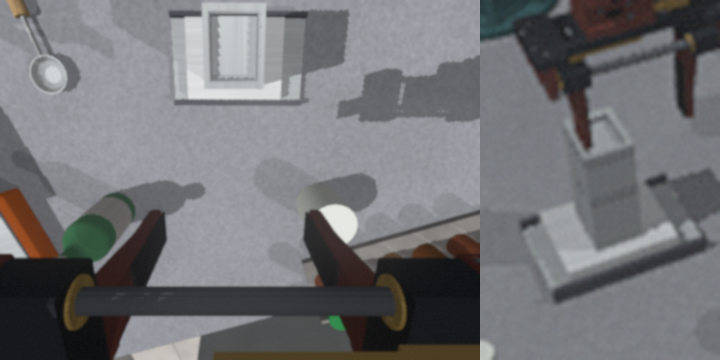

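The column is upright and flush, with the short tin on the tall one and the tall one on the plate (right panel, around (605,180)). The gripper is open and clear, and the bystanders in view are standing.

```bash
python3 -c "
from workcell import manip
print(manip.hand_in())"
```

```text
the job is handed in; nothing more can be done
None
```

Both tins are stacked on the stand and the job is handed in at about 18.5 s; `hand_in()` gave no verdict. I found the pocket with the wrist camera, roughly 6 mm off the middle of its slot.

- **Tall tin:** it went into the pocket first time. It stopped at a TCP height of 88.6 mm, exactly as predicted for fully home (a miss would have been about 96.6 mm), with about 11 N of contact while gripped.
- **Short tin:** it went into the tall tin's lid first time. It stopped at 144.7 mm (144.6 mm expected, a miss would have been about 152.6 mm), with about 14 N of contact while gripped.
- **After release:** the last pictures show the column upright and flush, with the gripper open and well clear. The bystanders in view were standing and undisturbed; I did not re-measure each one's position.
- **Small disagreements:** camera and arm readings of the tall tin's position differed by about 1 mm. The arm also drifted several millimetres on faster moves, which I corrected before each insertion.

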